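# Seat a pump barrel in a V-nest

## Robot

A 6-joint arm with a two-finger parallel gripper is mounted at the origin on a cart in front of the work surface, level with it; the furniture and walls round the work are solid. World frame = base frame: x ahead of the robot, y to its left, z up, the work surface at z = 0. Lengths are in m, angles in rad, forces in N, time in s.
With the tool pointing down it reaches from about 0.35 to 0.85 m from the base axis. Payload 8.1 kg.
Tool frame: the origin (TCP) lies between the finger pads; the fingertips stand 11 mm ahead of it and the grasp point (between the pads) lies 8 mm behind it; y points along the fingers, x is the direction in which the jaws open and shut, and the axes are right-handed (so a half turn about y gives the same grasp; the last joint's range is limited). The gripper opens to 93 mm and grips with 3 to 60 N. Pads are 15 mm wide; open, the fingers measure 128 mm over their backs; the gripper's body (75 mm by 188 mm) begins 65 mm behind the grasp point.
Start: joints at [1.231, 0.13, 1.488, -0, 1.523, -0.085], TCP at [0.151, 0.581, 0.23] pointing down, gripper open.
Joint ranges: [-2.96, 2.96], [-0.89, 2.26], [0.02, 2.5], [-1.34, 4.48], [0, 2.73], [-2.66, 2.66]. Speed limits (rad/s): [2.39, 2.39, 2.79, 3.14, 3.14, 3.14].

## Interface

Orientations are given as a rotation vector (axis times angle).
In Python, from plant import readout, optics, robot gives the robot as it stands.
- The arm moves only by the shell command python3 -m creep 'ROWS' [FORCE]. ROWS is JSON, a list that holds one entry, the list of rows, each a list of 7 numbers: the closure, from 0 (fully open) to 1 (shut), then the shift along the tool's x, y, z in cm, then the turn, a rotation vector about the tool's x, y, z in degrees. In form: [[[grip, x, y, z, wx, wy, wz], ...]]. A call has exactly 8 rows; each row shifts and turns the pose as measured when the row begins, along the tool's axes as they then stand; what a row does not reach is not made up. A row lasts 1/10 s, in which the tool goes at most 50 mm and 8.59 degrees, less where a joint would pass 70% of its speed; a pose out of reach is approached as far as the arm can. A call is refused whole if a number of a shift passes 5 or a number of a turn 8.59, either way. A call with a gripper value outside its range is refused whole. The fingers move at their own pace and stop on an object; FORCE is the grip in N (left out, the last holds). Time passes only in rows, so rows that do not move let the fingers close, or fill a call up. It gives the time, the measured TCP pose, the force and the opening at its end, in the units of the state.
- readout.read_state(): the state, without advancing time (a new reading comes with each control period).
- optics.read_camera(name): name is "scene" or "top" or "wrist"; returns a dict with "frame" (400x640x3 uint8, red, green, blue), "depth" (400x640 float32, m along the optical axis (not along the pixel's ray), 0 where there is no reading), "intrinsics" (3x3 intrinsics, pixels), "R" (3x3) and "t" (3): a world point X has camera coordinates R X + t. Camera axes: x right, y down, z forward; pixel columns grow to the right and rows downward; lengths in m; the calibration is good to about 2 mm. A picture is of the moment at which its call begins.
- robot.close_job(): hands the job in, once; it reports no verdict.
The state is a dict: "t": time; "q": joint angles; "dq": joint speeds; "joint_torque": joint torques, N m; "tool_pos": TCP position; "orientation": TCP orientation; "force": force on the tool from outside, world axes, zero at the start; "wrist_torque": the same for the moment, N m; "opening": finger opening in m.
Only numpy, scipy, OpenCV 4.12 (cv2) and the standard library are available. Lean on these libraries where they do the work, as an engineer would, in place of code of your own. Each camera call takes 0.05 s, during which the arm holds its last target. There are 200 camera calls.

## Task

Stand the steel pump barrel (not the brass one) upright on the deck of the V-nest and push it into the V until it bears evenly on both faces, keeping it pressed home with about 15 newtons for a good second. Feel your way: a barrel held off-centre hangs up on one face, and more than 20 newtons on either face mars it. Then let go and leave the barrel seated and upright, without knocking it over or shifting the brass barrel.

Things in the scene. Friction and masses are not known exactly. Their poses are not given: they have to be found in the camera images.
- steel_barrel_mid (a point): bright steel turned barrel, loose, upright on the bench, about 0.35 kg, 80 mm tall: a round body 40 mm across from the foot to 50 mm up, then a round neck 24 mm across from 50 to 80 mm up, by which it is best gripped. The point is on its axis, half-way up (40 mm above its foot); z is its axis, up.
- brass_barrel_mid (a point): a barrel of the same shape and size but of yellow brass, a bystander standing upright nearby; the two may stand in either place. The point is on its axis 40 mm above its foot.
- v_nest: V-nest fixed to the bench: aluminium plate 150 x 116 mm, 12 mm thick (its top is the deck), under an upright 90 degree steel V-block 44 mm tall. Origin on the bench, straight under the axis of a seated barrel. z up; x points into the V, the way to push; y along its width. The plate spans x -94 to +56 mm, y +-58 mm; the V-block x -13 to +52 mm, y +-50 mm, its mouth (83 mm wide) at x = -13.
- v_seat (a point): on the deck (12 mm above the bench), where the middle of the barrel's foot is when seated; axes as v_nest. The deck is clear from 80 to 35 mm short of this point. Nest and faces are rigid and slippery. If the pusher keeps the barrel off-centre it bears on one face only; the sideways force felt then points away from that face, the way to ease it.
- v_face_left: the V's steel face on the +y side of the nest, part of the nest. The origin is where a seated barrel touches this face, 22 mm above the deck, at 14, +14 mm from the seat in nest x, y; axes as v_nest.
- v_face_right: the V's other face, on the -y side; its origin is where a seated barrel touches it, at 14, -14 mm from the seat, 22 mm above the deck; axes as v_nest.

How it is judged:
By the outcome, as a careful person would: the job done as asked, in the order asked, and still so for the second after the job is handed in, with the robot touching nothing.
It also fails if it takes over 70 s, if anything falls off the work surface, if the arm or the gripper's body presses on something with over 40 N, if the wrist force passes 120 N, or if a joint passes its speed limit or range.

## Working session

There is one attempt and no reset: what is moved stays moved. The work goes in short steps, Python scripts to look and compute and a shell command to move; the robot and the scene stay as the last step left them, time stands still between calls to the robot, and variables do not carry over. Pictures are saved under pics/ and viewed, about 8 in all and at most 12, crops included, and the job is handed in when it is done.

```bash
ls; mkdir -p pics; cat > h.py <<'E'
import numpy as np, cv2
from plant import readout, optics, robot
from scipy.spatial.transform import Rotation as Ro
def cam(n):
    return optics.read_camera(n)
def cloud(c):
    d=c["depth"];K=c["intrinsics"];v,u=np.indices(d.shape)
    P=np.stack([(u-K[0,2])/K[0,0]*d,(v-K[1,2])/K[1,1]*d,d],-1)
    return (P-c["t"])@c["R"]
def save(c,f): cv2.imwrite(f,c["frame"][:,:,::-1])
E
python3 - <<'E'
from h import *
s=readout.read_state()
for k in s: print(k,np.round(s[k],4))
print(Ro.from_rotvec(s["orientation"]).as_matrix().round(3))
for n in("scene","top"):
    c=cam(n);save(c,f"pics/{n}0.png")
    np.savez(f"{n}0.npz",**c)
    print(n,c["intrinsics"][0,0],(-c["R"].T@c["t"]).round(3))
a=cv2.imread("pics/scene0.png");b=cv2.imread("pics/top0.png")
E
```

```text
pics
t 0.0
q [ 1.2306  0.1311  1.4893 -0.      1.523  -0.0854]
dq [ 0.     -0.0008  0.0014 -0.0021  0.0018  0.0001]
joint_torque [-1.30000e-03 -5.59843e+01 -4.91753e+01  7.68000e-02  3.54000e-02
 -1.00000e-04]
tool_pos [0.151  0.5801 0.2286]
orientation [-1.32   -1.0184  1.0209]
force [-0.5532 -0.0556 -0.7947]
wrist_torque [ 0.0028  0.0003 -0.0047]
opening 0.0931
[[ 0.252 -0.001 -0.968]
 [ 0.968 -0.002  0.252]
 [-0.002 -1.     0.   ]]
scene 376.65912594145664 [-0.081 -0.216  0.548]
top 443.948280209239 [0.405 0.103 0.948]
```

View pics/top0.png

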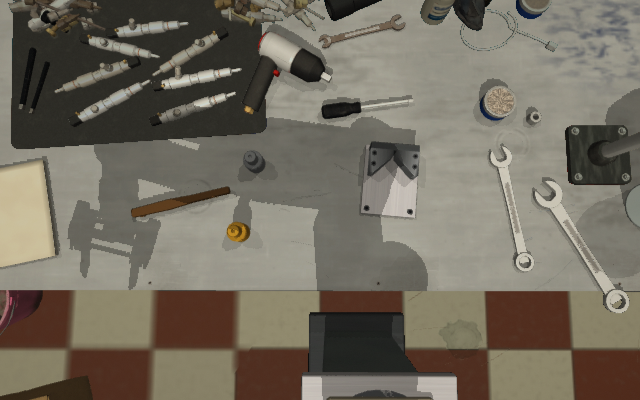

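View pics/scene0.png

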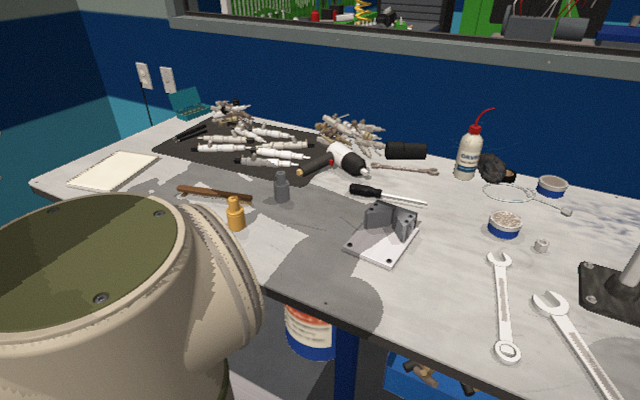

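The top view shows the steel barrel at about (254,161), the brass at (238,231), and the nest around (390,180) with its mouth facing down the image towards the robot. The scene view agrees. Next I measure from depth and masks.

```bash
cat > m.py <<'E'
from h import *
c=dict(np.load("top0.npz"));P=cloud(c);z=P[...,2]
print(c["R"].round(3))
def info(n,roi,lo,hi):
    u0,u1,v0,v1=roi
    m=np.zeros(z.shape,bool);m[v0:v1,u0:u1]=True
    m&=(z>lo)&(z<hi);q=P[m]
    if len(q)<5: print(n,len(q));return q
    r=cv2.minEnclosingCircle(q[:,:2].astype(np.float32).reshape(-1,1,2))
    b=cv2.minAreaRect(q[:,:2].astype(np.float32).reshape(-1,1,2))
    print(n,len(q),"mean",q.mean(0).round(4),"circ",np.round(r[0],4),round(r[1],4),"rect",np.round(b[0],4),np.round(b[1],4),round(b[2],2));return q
for n,roi in(("steel",(235,275,140,180)),("brass",(220,260,210,250))):
    info(n+" neck",roi,.07,.09);info(n+" body",roi,.04,.06)
info("nest all",(350,430,130,230),.006,.07)
info("deck",(350,430,130,230),.006,.02)
q=info("block top",(350,430,130,230),.05,.062)
hsv=cv2.cvtColor(c["frame"],cv2.COLOR_RGB2HSV)
a=cv2.imread("pics/top0.png")[125:250,215:440];cv2.imwrite("pics/crop.png",cv2.resize(a,None,fx=3.5,fy=3.5,interpolation=cv2.INTER_CUBIC))
E
python3 m.py
```

```text
[[ 0.002 -1.    -0.004]
 [-0.993 -0.002 -0.118]
 [ 0.118  0.004 -0.993]]
steel neck 121 mean [0.5903 0.2591 0.0796] circ [0.591  0.2597] 0.0123 rect [0.5904 0.2598] [0.0234 0.0227] 54.28
steel body 169 mean [0.5853 0.2553 0.0507] circ [0.5903 0.2595] 0.02 rect [0.5889 0.2576] [0.0345 0.0379] 44.78
brass neck 126 mean [0.4431 0.2888 0.0796] circ [0.443  0.2892] 0.0121 rect [0.4433 0.2893] [0.0232 0.0219] 89.63
brass body 173 mean [0.4423 0.2841 0.0505] circ [0.4431 0.289 ] 0.0201 rect [0.4426 0.2885] [0.0385 0.0374] 0.93
nest all 3950 mean [ 0.5532 -0.0266  0.0267] circ [ 0.5754 -0.0201] 0.1159 rect [ 0.5687 -0.025 ] [0.1642 0.1859] 89.31
deck 2629 mean [ 0.5319 -0.0239  0.013 ] circ [ 0.5754 -0.0201] 0.1159 rect [ 0.5687 -0.025 ] [0.1642 0.1859] 89.31
block top 1142 mean [ 0.598  -0.032   0.0569] circ [ 0.5928 -0.0315] 0.0587 rect [ 0.5927 -0.0316] [0.1003 0.0656] 85.1
```

View pics/crop.png

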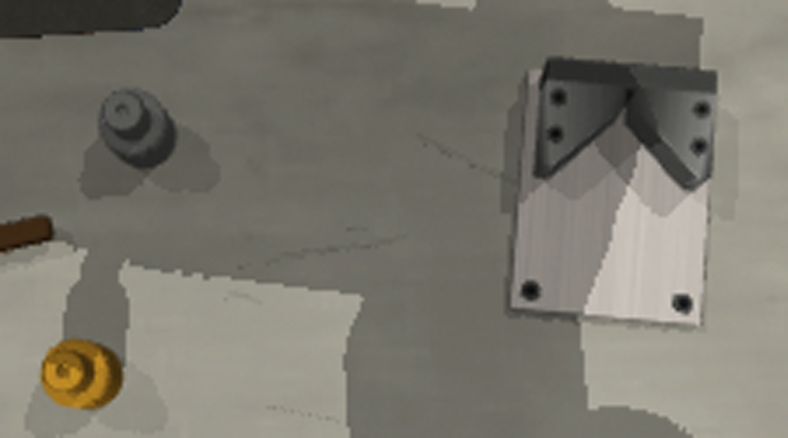

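Steel stands at about (0.591, 0.260) and brass at (0.443, 0.289). Their sizes (24 and 40 mm) and heights (80 and 50 mm) check out. The block top measures 100.3 x 65.6 mm, so the nest heading is about -4.9° and the seat is at about (0.573, -0.030). I'll go above the steel barrel and turn the jaws to lie along nest x.

```bash
python3 -m creep '[[[0,-1.24,0,-3.17,0,5,0],[0,-0.96,0,-3.26,0,5,0],[0,-0.67,0,-3.33,0,5,0],[0,-0.38,0,-3.38,0,5,0],[0,-0.08,0,-3.4,0,5,0],[0,0.22,0,-3.39,0,5,0],[0,0.51,0,-3.36,0,5,0],[0,0.81,0,-3.3,0,5,0]]]' 50
python3 -m creep '[[[0,1.1,0,-3.22,0,5,0],[0,1.37,0,-3.11,0,5,0],[0,1.64,0,-2.98,0,5,0],[0,1.89,0,-2.82,0,5,0],[0,2.13,0,-2.65,0,5,0],[0,2.36,0,-2.45,0,5,0],[0,2.56,0,-2.24,0,5,0],[0,2.75,0,-2,0,5,0]]]'
cat > d.py <<'E'
import sys
from h import *
s=readout.read_state();R=Ro.from_rotvec(s["orientation"]).as_matrix();h=np.radians(-4.9)
D=np.array([[np.cos(h),np.sin(h),0],[0,0,-1],[-np.sin(h),np.cos(h),0]]).T
print("t",s["t"],"pos",s["tool_pos"].round(4) if hasattr(s["tool_pos"],"round") else s["tool_pos"],"F_nest",(D.T@np.array(s["force"])).round(2),"M",np.round(s["wrist_torque"],2),"open",round(float(s["opening"]),4))
if len(sys.argv)>1:
    g=np.array(list(map(float,sys.argv[1:4])))
    print("shift cm",(R.T@(g-s["tool_pos"])*100).round(2))
print("turn deg",np.degrees(Ro.from_matrix(R.T@D).as_rotvec()).round(2),"q",np.round(s["q"],2))
E
python3 d.py 0.591 0.2597 0.2286
```

```text
t: 0.9
tool_pos: [0.372, 0.4134, 0.2239]
orientation: [-1.524, -0.464, 0.476]
force: [-0.3, 0.1, -0.6]
opening: 0.0931
t: 1.7
tool_pos: [0.5938, 0.2383, 0.2192]
orientation: [-1.579, 0.11, -0.092]
force: [-0.1, 0.1, 0.1]
opening: 0.0931
t 1.7 pos [0.5938 0.2383 0.2192] F_nest [-0.15 -0.12  0.12] M [-0.05  0.06 -0.  ] open 0.0931
shift cm [-0.56 -0.96  2.08]
turn deg [ 0.63 -2.46 -0.63] q [ 0.3   0.26  1.36 -0.01  1.53  0.43]
```

```bash
python3 -m creep '[[[0,-0.5,0,1,0.3,-1.2,-0.3],[0,-0.1,0,1.1,0.3,-1.2,-0.3],[0,0,2,0,0,0,0],[0,0,2,0,0,0,0],[0,0,2,0,0,0,0],[0,0,2,0,0,0,0],[0,0,1,0,0,0,0],[0,0,0,0,0,0,0]]]' 
python3 d.py 0.591 0.2597 0.064
python3 - <<'E'
from h import *
c=cam("wrist");save(c,"pics/w1.png");P=cloud(c);z=P[...,2]
for n,lo,hi in(("neck",.07,.09),("body",.04,.06)):
    m=(z>lo)&(z<hi)&(np.hypot(P[...,0]-.591,P[...,1]-.26)<.035);q=P[m][:,:2].astype(np.float32)
    if len(q)>20:
        r=cv2.minEnclosingCircle(q.reshape(-1,1,2));print(n,len(q),np.round(r[0],4),round(r[1],4))
E
```

```text
t: 2.5
tool_pos: [0.5882, 0.2647, 0.1242]
orientation: [-1.569, 0.061, -0.058]
force: [-0.0, -0.1, -0.2]
opening: 0.0928
t 2.5 pos [0.5882 0.2647 0.1242] F_nest [-0.03  0.18 -0.13] M [-0.09  0.06  0.03] open 0.0928
shift cm [ 0.33  6.02 -0.48]
turn deg [-0.03  0.55 -0.09] q [0.34 0.32 1.47 0.   1.36 0.42]
neck 862 [0.5891 0.2593] 0.0122
body 936 [0.5889 0.2592] 0.0201
```

View pics/w1.png

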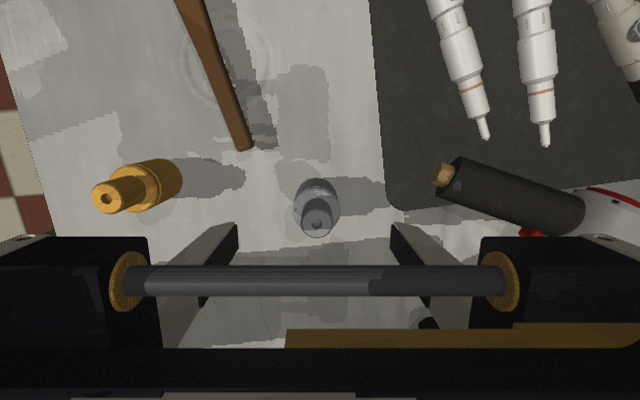

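The wrist view shows the steel barrel, its neck top at (317,215), between the fingers. The brass barrel is off to the left at about (140,187). I'll descend and grip.

```bash
python3 -m creep '[[[0,0.1,0,-0.25,0,0.5,0],[0,0.05,0.8,-0.2,0,0,0],[0,0,1.2,0,0,0,0],[0,0,1.2,0,0,0,0],[0,0,1.2,0,0,0,0],[0,0,0.8,0,0,0,0],[0,0,0.5,0,0,0,0],[0,0,0,0,0,0,0]]]' 
python3 d.py 0.590 0.2595 0.064
```

```text
t: 3.35
tool_pos: [0.5913, 0.2608, 0.0661]
orientation: [-1.567, 0.064, -0.069]
force: [0.1, 0.7, -0.5]
opening: 0.0929
t 3.35 pos [0.5913 0.2608 0.0661] F_nest [0.08 0.47 0.71] M [-0.09  0.06  0.01] open 0.0929
shift cm [-0.12  0.21 -0.14]
turn deg [-0.16  0.05  0.17] q [0.34 0.38 1.51 0.   1.25 0.42]
```

```bash
python3 -m creep '[[[0,-0.1,0.2,-0.1,0,0,0],[0.4,0,0,0,0,0,0],[0.6,0,0,0,0,0,0],[1,0,0,0,0,0,0],[1,0,0,0,0,0,0],[1,0,0,0,0,0,0],[1,0,0,0,0,0,0],[1,0,0,0,0,0,0]]]' 50
python3 d.py 0.590 0.2595 0.064
python3 -m creep '[[[1,0,0,0,0,0,0],[1,0,0,0,0,0,0],[1,0,0,0,0,0,0],[1,0,0,0,0,0,0],[1,0,0,0,0,0,0],[1,0,0,0,0,0,0],[1,0,0,0,0,0,0],[1,0,0,0,0,0,0]]]' 50
python3 d.py 0.590 0.2595 0.064
```

```text
t: 4.15
tool_pos: [0.5915, 0.2604, 0.0661]
orientation: [-1.566, 0.061, -0.071]
force: [0.4, -0.1, -0.1]
opening: 0.0418
t 4.15 pos [0.5915 0.2604 0.0661] F_nest [ 0.36  0.1  -0.03] M [-0.09  0.09  0.01] open 0.0418
shift cm [-0.14  0.21 -0.1 ]
turn deg [-0.24  0.06  0.35] q [0.33 0.37 1.51 0.   1.25 0.42]
t: 4.95
tool_pos: [0.5913, 0.2603, 0.066]
orientation: [-1.566, 0.062, -0.071]
force: [-0.2, -0.7, 0.3]
opening: 0.0232
t 4.95 pos [0.5913 0.2603 0.066 ] F_nest [-0.15 -0.32 -0.75] M [-0.05  0.11  0.  ] open 0.0232
shift cm [-0.13  0.2  -0.1 ]
turn deg [-0.23  0.06  0.33] q [0.33 0.37 1.51 0.   1.25 0.42]
```

Gripped at 23 mm. Now lift and carry to about 50 mm short of the seat.

```bash
python3 -m creep '[[[1,0,-1,0,0,0,0],[1,0,-1.5,0,0,0,0],[1,-1,-1.5,0,0,0,0],[1,-1.3,-0.5,-1,0,0,0],[1,-1.3,0,-2,0,0,0],[1,-0.7,0,-2.5,0,0,0],[1,0,0,-2.5,0,0,0],[1,0,0,-2.5,0,0,0]]]' 50
python3 d.py 0.5235 -0.0256 0.105
python3 - <<'E'
from h import *
s=readout.read_state();c=cam("scene");save(c,"pics/s2.png")
E
```

```text
t: 5.75
tool_pos: [0.5375, 0.1594, 0.1186]
orientation: [-1.565, 0.057, -0.069]
force: [0.5, -0.7, -2.8]
opening: 0.0232
t 5.75 pos [0.5375 0.1594 0.1186] F_nest [ 0.6   2.8  -0.69] M [-0.1   0.05 -0.05] open 0.0232
shift cm [  0.07   1.26 -18.56]
turn deg [-0.31  0.32  0.43] q [0.19 0.1  1.73 0.   1.3  0.27]
```

View pics/s2.png

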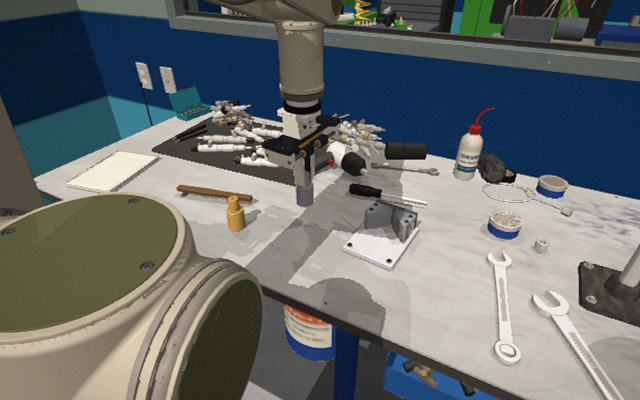

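The barrel hangs upright in the gripper at (305,195) and the brass stands untouched at (236,212). Continuing.

```bash
python3 -m creep '[[[1,0,0,-2.5,0,0,0],[1,0,0.3,-2.6,0,0,0],[1,0,0.3,-2.6,-0.3,0,0.4],[1,0,0.3,-2.6,0,0,0],[1,0,0.3,-2.6,0,0,0],[1,0,0,-2.6,0,0,0],[1,0,0,-1.8,0,0,0],[1,0,0,-0.8,0,0,0]]]' 50
python3 d.py 0.5235 -0.0256 0.090
python3 -m creep '[[[1,0,0,0,0,0,0],[1,0,0,0,0,0,0],[1,0,0,0,0,0,0],[1,0,0,0,0,0,0],[1,0,0,0,0,0,0],[1,0,0,0,0,0,0],[1,0,0,0,0,0,0],[1,0,0,0,0,0,0]]]' 50
python3 d.py 0.5235 -0.0256 0.090
```

```text
t: 6.6
tool_pos: [0.5242, -0.0313, 0.1158]
orientation: [-1.572, 0.057, -0.071]
force: [-0.8, 0.9, -2.9]
opening: 0.023
t 6.6 pos [ 0.5242 -0.0313  0.1158] F_nest [-0.89  2.92  0.85] M [-0.09  0.02 -0.  ] open 0.023
shift cm [-0.14  2.58  0.56]
turn deg [0.09 0.22 0.5 ] q [-0.16  0.    1.83 -0.    1.3  -0.07]
t: 7.4
tool_pos: [0.525, -0.0282, 0.1173]
orientation: [-1.571, 0.055, -0.07]
force: [-0.7, -0.3, -3.5]
opening: 0.0233
t 7.4 pos [ 0.525  -0.0282  0.1173] F_nest [-0.71  3.5  -0.4 ] M [-0.06  0.11  0.01] open 0.0233
shift cm [-0.2   2.72  0.24]
turn deg [0.02 0.34 0.57] q [-0.15  0.    1.83  0.    1.3  -0.07]
```

```bash
python3 - <<'E'
from h import *
for n in("wrist","top"):
    c=cam(n);save(c,f"pics/{n}3.png");P=cloud(c);z=P[...,2]
    m=(z>.05)&(z<.062)&(P[...,0]>.54)&(P[...,0]<.66)&(P[...,1]>-.1)&(P[...,1]<.04)&(c["depth"]>0)
    m=cv2.morphologyEx(m.astype(np.uint8),cv2.MORPH_OPEN,np.ones((3,3)))>0
    q=P[m][:,:2].astype(np.float32)
    if len(q)>50:
        b=cv2.minAreaRect(q.reshape(-1,1,2));print(n,len(q),"block",np.round(b[0],4),np.round(b[1],4),round(b[2],2))
    m=(z>.05)&(z<.15)&(np.hypot(P[...,0]-.524,P[...,1]+.028)<.03)
    q=P[m];print(len(q), np.percentile(q,[5,50,95],axis=0).round(4) if len(q) else "")
E
```

```text
wrist 5447 block [ 0.5913 -0.0191] [0.0737 0.0644] 85.42
4969 [[ 0.5058 -0.0332  0.0731]
 [ 0.5244 -0.0204  0.1247]
 [ 0.5436 -0.0108  0.1441]]
top 393 block [0.5953 0.0043] [0.0279 0.065 ] 84.92
0
```

View pics/wrist3.png

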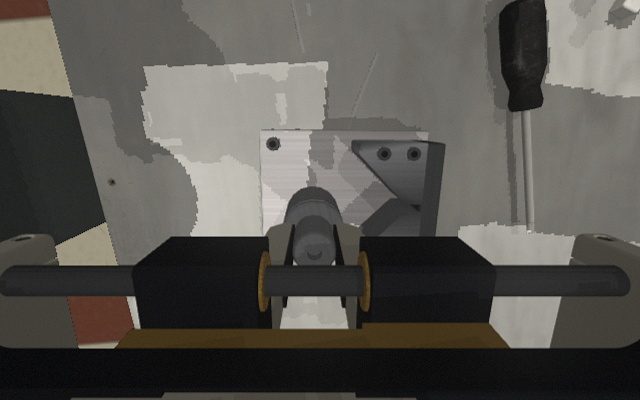

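The wrist view shows the barrel (315,230) over the deck with its axis short of the mouth. The block's left end agrees with the first measurement to within 1 mm. I'll centre it and lower it, feeling for the deck.

```bash
python3 -m creep '[[[1,0,0,0.3,0,0,0.25],[1,0,0.6,0.1,0,0,0],[1,0,0.8,0,0,0,0],[1,0,0.8,0,0,0,0],[1,0,0.6,0,0,0,0],[1,0,0.4,0,0,0,0],[1,0,0.2,0,0,0,0],[1,0,0,0,0,0,0]]]' 50
python3 d.py 0.5235 -0.0247 0.078
```

```text
t: 8.3
tool_pos: [0.5245, -0.024, 0.0788]
orientation: [-1.57, 0.061, -0.065]
force: [-0.4, 1.1, -4.0]
opening: 0.0232
t 8.3 pos [ 0.5245 -0.024   0.0788] F_nest [-0.52  4.01  1.02] M [-0.09  0.07 -0.01] open 0.0232
shift cm [-0.1   0.08 -0.08]
turn deg [0.01 0.31 0.17] q [-0.14  0.05  1.85  0.    1.23 -0.06]
```

```bash
python3 -m creep '[[[1,0,0.1,0,0,0,0],[1,0,0.1,0,0,0,0],[1,0,0.1,0,0,0,0],[1,0,0.1,0,0,0,0],[1,0,0.1,0,0,0,0],[1,0,0.1,0,0,0,0],[1,0,0.1,0,0,0,0],[1,0,0.1,0,0,0,0]]]' 50
python3 d.py 0.5235 -0.0247 0.078
```

```text
t: 9.1
tool_pos: [0.5291, -0.0247, 0.0778]
orientation: [-1.571, 0.053, -0.073]
force: [-4.0, -0.5, 6.6]
opening: 0.0232
t 9.1 pos [ 0.5291 -0.0247  0.0778] F_nest [-3.96 -6.64 -0.85] M [-0.    0.68  0.02] open 0.0232
shift cm [-0.56 -0.02 -0.04]
turn deg [0.05 0.31 0.74] q [-0.14  0.06  1.85 -0.    1.22 -0.06]
```

```bash
python3 -m creep '[[[1,0,-0.03,0,0,0,0.3],[1,0,-0.03,0,0,0,0.2],[1,0,-0.03,0,0,0,0],[1,0,0,0,0,0,0],[1,0,0,0,0,0,0],[1,0,0,0,0,0,0],[1,0,0,0,0,0,0],[1,0,0,0,0,0,0]]]' 50
python3 d.py 0.5733 -0.0289 0.078
```

```text
t: 9.9
tool_pos: [0.529, -0.0247, 0.0781]
orientation: [-1.571, 0.06, -0.066]
force: [-1.3, 0.5, -1.6]
opening: 0.0229
t 9.9 pos [ 0.529  -0.0247  0.0781] F_nest [-1.32  1.64  0.42] M [-0.04  0.19  0.04] open 0.0229
shift cm [ 4.45  0.02 -0.06]
turn deg [0.05 0.31 0.2 ] q [-0.14  0.07  1.84 -0.    1.23 -0.06]
```

```bash
python3 -m creep '[[[1,0.4,0,0,0,0,0],[1,0.5,0,0,0,0,0],[1,0.5,0,-0.02,0,0,0],[1,0.5,0,-0.02,0,0,0],[1,0.5,0,0,0,0,0],[1,0.4,0,0,0,0,0],[1,0.3,0,0,0,0,0],[1,0.2,0,0,0,0,0]]]' 50
python3 d.py 0.5733 -0.0289 0.078
```

```text
t: 10.7
tool_pos: [0.5651, -0.028, 0.0781]
orientation: [-1.571, 0.06, -0.066]
force: [-2.3, 1.2, 0.3]
opening: 0.023
t 10.7 pos [ 0.5651 -0.028   0.0781] F_nest [-2.39 -0.34  0.97] M [-0.08  0.28  0.05] open 0.023
shift cm [ 0.83  0.01 -0.02]
turn deg [0.05 0.31 0.2 ] q [-0.14  0.16  1.74 -0.    1.24 -0.06]
```

```bash
python3 -m creep '[[[1,0.1,0,0,0,0,0],[1,0.1,0,0,0,0,0],[1,0.1,0,0,0,0,0],[1,0.1,0,0,0,0,0],[1,0.1,0,0,0,0,0],[1,0.05,0,0,0,0,0],[1,0.05,0,0,0,0,0],[1,0.0,0,0,0,0,0]]]' 50
python3 d.py 0.5733 -0.0289 0.078
```

```text
t: 11.5
tool_pos: [0.5714, -0.0285, 0.0781]
orientation: [-1.571, 0.06, -0.065]
force: [-0.8, 1.0, -2.0]
opening: 0.023
t 11.5 pos [ 0.5714 -0.0285  0.0781] F_nest [-0.86  1.99  0.89] M [-0.03  0.18 -0.01] open 0.023
shift cm [ 0.2   0.01 -0.02]
turn deg [0.05 0.31 0.18] q [-0.14  0.18  1.72 -0.    1.24 -0.06]
```

```bash
python3 -m creep '[[[1,0.04,0,0,0,0,0],[1,0.04,0,0,0,0,0],[1,0.04,0,0,0,0,0],[1,0.04,0,0,0,0,0],[1,0.0,0,0,0,0,0],[1,0.0,0,0,0,0,0],[1,0.0,0,0,0,0,0],[1,0.0,0,0,0,0,0]]]' 50
python3 d.py 0.5733 -0.0289 0.078
```

```text
t: 12.3
tool_pos: [0.5718, -0.0287, 0.0781]
orientation: [-1.571, 0.063, -0.063]
force: [-3.8, -0.1, 1.4]
opening: 0.0234
t 12.3 pos [ 0.5718 -0.0287  0.0781] F_nest [-3.74 -1.37 -0.41] M [-0.05  0.69 -0.  ] open 0.0234
shift cm [ 0.15  0.01 -0.01]
turn deg [0.07 0.32 0.02] q [-0.14  0.18  1.72 -0.    1.24 -0.06]
```

```bash
python3 -m creep '[[[1,0.04,0,0,0,0,0],[1,0.04,0,0,0,0,0],[1,0.04,0,0,0,0,0],[1,0.04,0,0,0,0,0],[1,0.04,0,0,0,0,0],[1,0.04,0,0,0,0,0],[1,0.04,0,0,0,0,0],[1,0.04,0,0,0,0,0]]]' 50
python3 d.py 0.5733 -0.0289 0.078
```

```text
t: 13.1
tool_pos: [0.5723, -0.029, 0.0782]
orientation: [-1.571, 0.067, -0.058]
force: [-5.6, -0.7, 3.1]
opening: 0.0233
t 13.1 pos [ 0.5723 -0.029   0.0782] F_nest [-5.48 -3.07 -1.16] M [-0.05  1.09  0.03] open 0.0233
shift cm [0.1  0.02 0.02]
turn deg [ 0.1   0.34 -0.36] q [-0.14  0.19  1.71 -0.    1.25 -0.06]
```

```bash
python3 -m creep '[[[1,0.02,0,-0.02,0,0,-0.2],[1,0.02,0,-0.02,0,0,-0.2],[1,0.02,0,-0.02,0,0,-0.2],[1,0.02,0,-0.02,0,0,-0.2],[1,0.02,0,-0.02,0,0,-0.2],[1,0.02,0,-0.02,0,0,-0.2],[1,0.02,0,-0.02,0,0,-0.2],[1,0.02,0,-0.02,0,0,-0.2]]]' 50
python3 d.py 0.5733 -0.0289 0.078
```

```text
t: 13.9
tool_pos: [0.5718, -0.0293, 0.0779]
orientation: [-1.57, 0.048, -0.077]
force: [-5.6, 0.6, 3.0]
opening: 0.0229
t 13.9 pos [ 0.5718 -0.0293  0.0779] F_nest [-5.66 -3.03  0.1 ] M [ 0.1   1.16 -0.  ] open 0.0229
shift cm [ 0.15 -0.01  0.05]
turn deg [-0.03  0.35  1.08] q [-0.14  0.16  1.74  0.    1.22 -0.06]
```

```bash
python3 -m creep '[[[1,0.05,0,0,0,0,0.15],[1,0.05,0,0,0,0,0.15],[1,0.05,0,0,0,0,0.1],[1,0.05,0,0,0,0,0.1],[1,0.05,0,0,0,0,0.05],[1,0.05,0,0,0,0,0],[1,0.05,0,0,0,0,0],[1,0.05,0,0,0,0,-0.05]]]' 50
python3 d.py 0.5733 -0.0289 0.078
```

```text
t: 14.7
tool_pos: [0.5722, -0.0293, 0.078]
orientation: [-1.57, 0.06, -0.065]
force: [-8.0, 0.0, 4.4]
opening: 0.023
t 14.7 pos [ 0.5722 -0.0293  0.078 ] F_nest [-7.97 -4.42 -0.67] M [-0.03  1.28  0.02] open 0.023
shift cm [0.1  0.   0.05]
turn deg [-0.02  0.37  0.18] q [-0.14  0.18  1.72  0.    1.24 -0.06]
```

```bash
python3 -m creep '[[[1,0.09,0,-0.01,0,0,-0.05],[1,0.09,0,-0.01,0,0,-0.05],[1,0.09,0,-0.01,0,0,-0.05],[1,0.09,0,-0.01,0,0,-0.05],[1,0.09,0,-0.01,0,0,-0.05],[1,0.09,0,-0.01,0,0,-0.05],[1,0.09,0,-0.01,0,0,-0.05],[1,0.09,0,-0.01,0,0,-0.05]]]' 50
python3 d.py 0.5733 -0.0289 0.078
```

```text
t: 15.5
tool_pos: [0.5725, -0.0293, 0.0781]
orientation: [-1.568, 0.065, -0.058]
force: [-9.7, 0.2, 6.3]
opening: 0.0232
t 15.5 pos [ 0.5725 -0.0293  0.0781] F_nest [-9.72 -6.28 -0.63] M [0.07 1.6  0.02] open 0.0232
shift cm [0.08 0.01 0.05]
turn deg [-0.08  0.39 -0.25] q [-0.14  0.19  1.71  0.    1.25 -0.06]
```

```bash
python3 -m creep '[[[1,0.11,-0.02,0,0,0,-0.15],[1,0.11,-0.02,0,0,0,-0.15],[1,0.12,-0.02,0,0,0,-0.15],[1,0.12,-0.02,0,0,0,-0.15],[1,0.12,-0.01,0,0,0,-0.1],[1,0.12,0,0,0,0,-0.1],[1,0.12,0,0,0,0,-0.1],[1,0.12,0,0,0,0,-0.1]]]' 50
python3 d.py 0.5733 -0.0289 0.078
```

```text
t: 16.3
tool_pos: [0.5725, -0.0293, 0.0781]
orientation: [-1.569, 0.067, -0.056]
force: [-11.5, 0.3, 8.1]
opening: 0.023
t 16.3 pos [ 0.5725 -0.0293  0.0781] F_nest [-11.47  -8.09  -0.67] M [-0.03  1.96  0.02] open 0.023
shift cm [0.07 0.01 0.05]
turn deg [-0.06  0.41 -0.37] q [-0.14  0.19  1.71  0.    1.25 -0.06]
```

```bash
python3 -m creep '[[[1,0.15,-0.04,-0.01,0,0,-0.2],[1,0.15,-0.04,-0.01,0,0,-0.2],[1,0.15,-0.04,-0.01,0,0,-0.2],[1,0.15,-0.04,-0.01,0,0,-0.2],[1,0.15,-0.03,-0.01,0,0,-0.2],[1,0.15,-0.03,-0.01,0,0,-0.2],[1,0.15,-0.03,-0.01,0,0,-0.2],[1,0.15,-0.03,-0.01,0,0,-0.2]]]' 50
python3 d.py 0.5733 -0.0289 0.078
```

```text
t: 17.1
tool_pos: [0.5725, -0.0293, 0.0781]
orientation: [-1.568, 0.064, -0.058]
force: [-10.3, 1.5, 7.0]
opening: 0.0236
t 17.1 pos [ 0.5725 -0.0293  0.0781] F_nest [-10.42  -7.02   0.62] M [0.06 2.13 0.02] open 0.0236
shift cm [0.08 0.01 0.05]
turn deg [-0.13  0.44 -0.24] q [-0.14  0.19  1.71  0.    1.25 -0.06]
```

```bash
python3 -m creep '[[[1,0.19,-0.03,0,0,0,-0.2],[1,0.19,-0.03,0,0,0,-0.2],[1,0.2,-0.03,0,0,0,-0.2],[1,0.2,-0.03,0,0,0,-0.2],[1,0.21,-0.03,0,0,0,-0.2],[1,0.21,-0.03,0,0,0,-0.2],[1,0.22,-0.03,0,0,0,-0.2],[1,0.22,-0.03,0,0,0,-0.2]]]' 50
python3 d.py 0.5733 -0.0289 0.078
```

```text
t: 17.9
tool_pos: [0.5728, -0.0293, 0.0782]
orientation: [-1.568, 0.069, -0.052]
force: [-15.9, 1.0, 10.9]
opening: 0.0233
t 17.9 pos [ 0.5728 -0.0293  0.0782] F_nest [-15.93 -10.86  -0.36] M [0.04 2.8  0.03] open 0.0233
shift cm [0.05 0.02 0.05]
turn deg [-0.1   0.48 -0.65] q [-0.14  0.19  1.7   0.    1.26 -0.06]
```

```bash
python3 -m creep '[[[1,0.21,-0.03,0,0,0,-0.22],[1,0.21,-0.03,0,0,0,-0.22],[1,0.21,-0.03,0,0,0,-0.22],[1,0.21,-0.03,0,0,0,-0.22],[1,0.21,-0.03,0,0,0,-0.22],[1,0.21,-0.03,0,0,0,-0.22],[1,0.21,-0.03,0,0,0,-0.22],[1,0.21,-0.03,0,0,0,-0.22]]]' 50
python3 d.py 0.5733 -0.0289 0.078
```

```text
t: 18.7
tool_pos: [0.5729, -0.0293, 0.0783]
orientation: [-1.568, 0.073, -0.047]
force: [-14.2, 0.5, 9.7]
opening: 0.0231
t 18.7 pos [ 0.5729 -0.0293  0.0783] F_nest [-14.18  -9.75  -0.68] M [0.07 2.68 0.01] open 0.0231
shift cm [0.04 0.03 0.04]
turn deg [-0.09  0.51 -0.97] q [-0.14  0.2   1.7   0.    1.26 -0.06]
```

```bash
python3 -m creep '[[[1,0.23,-0.03,0,0,0,-0.25],[1,0.23,-0.03,0,0,0,-0.25],[1,0.23,-0.03,0,0,0,-0.25],[1,0.23,-0.03,0,0,0,-0.25],[1,0.23,-0.03,0,0,0,-0.25],[1,0.23,-0.03,0,0,0,-0.25],[1,0.23,-0.03,0,0,0,-0.25],[1,0.23,-0.03,0,0,0,-0.25]]]' 50
python3 d.py 0.5733 -0.0289 0.078
python3 - <<'E'
from h import *
c=cam("scene");save(c,"pics/s4.png");a=c["frame"][140:280,310:450,::-1]
cv2.imwrite("pics/s4c.png",cv2.resize(a,None,fx=4,fy=4,interpolation=cv2.INTER_CUBIC))
E
```

```text
t: 19.5
tool_pos: [0.5731, -0.0293, 0.0783]
orientation: [-1.568, 0.077, -0.043]
force: [-15.7, 0.3, 10.9]
opening: 0.0233
t 19.5 pos [ 0.5731 -0.0293  0.0783] F_nest [-15.63 -10.88  -1.04] M [-0.01  2.78  0.03] open 0.0233
shift cm [0.02 0.03 0.04]
turn deg [-0.07  0.54 -1.25] q [-0.14  0.2   1.69 -0.    1.27 -0.06]
```

View pics/s4c.png

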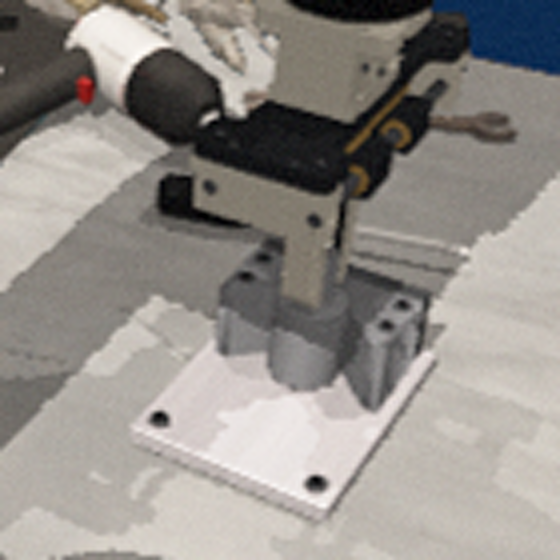

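The barrel stands in the V between both faces, but the tool has crept into a lean of about 1.5° while pressing. I'll square it up under load and hold again.

```bash
python3 -m creep '[[[1,0.2,-0.03,0,0,0,-0.45],[1,0.2,-0.03,0,0,0,-0.45],[1,0.2,-0.03,0,0,0,-0.45],[1,0.2,-0.03,0,0,0,-0.45],[1,0.2,-0.03,-0.01,0,0,-0.45],[1,0.2,-0.03,-0.01,0,0,-0.45],[1,0.2,-0.03,-0.01,0,0,-0.45],[1,0.2,-0.03,-0.01,0,0,-0.45]]]' 60
python3 d.py 0.5733 -0.0289 0.078
```

```text
t: 20.35
tool_pos: [0.5724, -0.0293, 0.078]
orientation: [-1.569, 0.055, -0.064]
force: [-13.3, 0.4, 8.6]
opening: 0.0233
t 20.35 pos [ 0.5724 -0.0293  0.078 ] F_nest [-13.26  -8.57  -0.75] M [ 0.15  2.81 -0.07] open 0.0233
shift cm [0.09 0.   0.05]
turn deg [-0.1   0.57  0.31] q [-0.14  0.18  1.72  0.    1.24 -0.07]
```

```bash
python3 -m creep '[[[1,0.25,-0.06,-0.02,0,0,-0.3],[1,0.25,-0.06,-0.02,0,0,-0.3],[1,0.25,-0.06,-0.02,0,0,-0.3],[1,0.25,-0.06,-0.02,0,0,-0.3],[1,0.25,-0.06,-0.02,0,0,-0.3],[1,0.25,-0.06,-0.02,0,0,-0.3],[1,0.25,-0.06,-0.02,0,0,-0.3],[1,0.25,-0.06,-0.02,0,0,-0.3]]]' 60
python3 d.py 0.5733 -0.0289 0.078
```

```text
t: 21.15
tool_pos: [0.5724, -0.0293, 0.078]
orientation: [-1.566, 0.055, -0.062]
force: [-14.9, 1.1, 9.2]
opening: 0.0226
t 21.15 pos [ 0.5724 -0.0293  0.078 ] F_nest [-14.95  -9.17  -0.15] M [ 0.13  2.93 -0.02] open 0.0226
shift cm [0.08 0.   0.05]
turn deg [-0.23  0.62  0.24] q [-0.14  0.18  1.72  0.    1.24 -0.07]
```

Steady at 15 N with no sideways force and upright. I'll hold this for 1.6 s more.

```bash
python3 -m creep '[[[1,0.26,-0.06,-0.02,0.02,0,-0.3],[1,0.26,-0.06,-0.02,0.02,0,-0.3],[1,0.26,-0.06,-0.02,0.02,0,-0.3],[1,0.26,-0.06,-0.02,0.02,0,-0.3],[1,0.26,-0.06,-0.02,0.02,0,-0.3],[1,0.26,-0.06,-0.02,0.02,0,-0.3],[1,0.26,-0.06,-0.02,0.02,0,-0.3],[1,0.26,-0.06,-0.02,0.02,0,-0.3]]]' 60
python3 d.py 0.5733 -0.0289 0.078
python3 -m creep '[[[1,0.26,-0.06,-0.02,0,0,-0.3],[1,0.26,-0.06,-0.02,0,0,-0.3],[1,0.26,-0.06,-0.02,0,0,-0.3],[1,0.26,-0.06,-0.02,0,0,-0.3],[1,0.26,-0.06,-0.02,0,0,-0.3],[1,0.26,-0.06,-0.02,0,0,-0.3],[1,0.26,-0.06,-0.02,0,0,-0.3],[1,0.26,-0.06,-0.02,0,0,-0.3]]]' 60
python3 d.py 0.5733 -0.0289 0.078
```

```text
t: 21.95
tool_pos: [0.5725, -0.0294, 0.078]
orientation: [-1.561, 0.057, -0.059]
force: [-16.5, 0.5, 9.3]
opening: 0.0229
t 21.95 pos [ 0.5725 -0.0294  0.078 ] F_nest [-16.53  -9.26  -0.87] M [0.09 2.94 0.05] open 0.0229
shift cm [0.08 0.   0.05]
turn deg [-0.51  0.69  0.05] q [-0.15  0.18  1.72  0.01  1.24 -0.08]
t: 22.75
tool_pos: [0.5726, -0.0294, 0.0781]
orientation: [-1.559, 0.058, -0.055]
force: [-16.2, 1.3, 9.6]
opening: 0.0229
t 22.75 pos [ 0.5726 -0.0294  0.0781] F_nest [-16.26  -9.65  -0.06] M [ 0.09  2.9  -0.07] open 0.0229
shift cm [0.07 0.01 0.05]
turn deg [-0.62  0.75 -0.13] q [-0.15  0.18  1.71  0.01  1.25 -0.08]
```

Held at 15–16 N for over 1.6 s with sideways force under 1 N. Next: ease off, square up and release.

```bash
python3 -m creep '[[[1,0.15,-0.03,0,-0.1,0,-0.3],[1,0.1,-0.02,0,-0.1,0,-0.2],[1,0.08,-0.02,0,-0.1,0,-0.15],[1,0.05,0,0,-0.05,0,-0.1],[1,0.03,0,0,0,0,-0.05],[1,0.02,0,0,0,0,0],[1,0.02,0,0,0,0,0],[1,0.02,0,0,0,0,0]]]' 60
python3 d.py 0.5733 -0.0289 0.078
```

```text
t: 23.55
tool_pos: [0.5723, -0.0293, 0.0781]
orientation: [-1.566, 0.055, -0.059]
force: [-5.0, -0.5, 3.1]
opening: 0.0232
t 23.55 pos [ 0.5723 -0.0293  0.0781] F_nest [-4.9  -3.13 -0.97] M [-0.05  1.1   0.04] open 0.0232
shift cm [0.1  0.01 0.05]
turn deg [-0.25  0.76  0.13] q [-0.14  0.18  1.72  0.    1.24 -0.07]
```

```bash
python3 -m creep '[[[1,0.01,-0.01,0,0,0,-0.1],[1,0.01,-0.01,0,0,0,-0.05],[1,0.01,0,0,0,0,0],[0.74,0,0,0,0,0,0],[0.72,0,0,0,0,0,0],[0.7,0,0,0,0,0,0],[0.65,0,0,0,0,0,0],[0.6,0,0,0,0,0,0]]]' 10
python3 d.py 0.5733 -0.0289 0.078
python3 -m creep '[[[0.55,0,0,0,0,0,0],[0.5,0,0,0,0,0,0],[0.5,0,0,0,0,0,0],[0.5,0,0,0,0,0,0],[0.5,0,0,0,0,0,0],[0.5,0,0,0,0,0,0],[0.5,0,0,0,0,0,0],[0.5,0,0,0,0,0,0]]]' 10
python3 d.py 0.5733 -0.0289 0.078
```

```text
t: 24.35
tool_pos: [0.5747, -0.0294, 0.0788]
orientation: [-1.566, 0.049, -0.065]
force: [0.6, 0.1, 0.2]
opening: 0.0357
t 24.35 pos [ 0.5747 -0.0294  0.0788] F_nest [ 0.56 -0.16  0.15] M [-0.09  0.04 -0.01] open 0.0357
shift cm [-0.14  0.08  0.04]
turn deg [-0.26  0.75  0.57] q [-0.14  0.18  1.72  0.01  1.23 -0.07]
t: 25.15
tool_pos: [0.5758, -0.0296, 0.0795]
orientation: [-1.566, 0.047, -0.067]
force: [-0.1, -0.8, -0.4]
opening: 0.0464
t 25.15 pos [ 0.5758 -0.0296  0.0795] F_nest [-0.06  0.4  -0.83] M [-0.08  0.14  0.04] open 0.0464
shift cm [-0.26  0.15  0.05]
turn deg [-0.26  0.75  0.72] q [-0.14  0.18  1.72  0.01  1.23 -0.07]
```

```bash
python3 -m creep '[[[0.4,-0.2,-0.3,0,0,0,0],[0.4,-0.1,-0.7,0,0,0,0],[0.4,0,-1,0,0,0,0],[0.4,0,-1.5,0,0,0,0],[0.4,0,-2,0,0,0,0],[0.4,0,-2.5,0,0,0,0],[0.4,0,-2.5,0,0,0,0],[0.4,0,-1,0,0,0,0]]]' 10
python3 -m creep '[[[0.4,-2,-1,0,0,0,0],[0.4,-3,-1,2,0,0,0],[0.4,-3,0,4,0,0,0],[0.4,-3,0,4,0,0,0],[0.4,0,0,4,0,0,0],[0.4,0,0,2,0,0,0],[0.4,0,0,0,0,0,0],[0.4,0,0,0,0,0,0]]]' 10
python3 - <<'E'
from h import *
print(np.round(readout.read_state()["force"],2))
c=cam("top");save(c,"pics/t5.png");P=cloud(c);z=P[...,2]
for n,lo,hi,x,y in(("s neck",.085,.1,.5733,-.0299),("s body",.058,.068,.5733,-.0299),("b neck",.07,.09,.443,.289)):
    m=(z>lo)&(z<hi)&(np.hypot(P[...,0]-x,P[...,1]-y)<.035);q=P[m]
    if len(q)>9:
        r=cv2.minEnclosingCircle(q[:,:2].astype(np.float32).reshape(-1,1,2));print(n,len(q),np.round(r[0],4),round(r[1],4),q[:,2].mean().round(4))
s=cam("scene");a=np.hstack([cv2.resize(s["frame"][130:280,200:450],None,fx=3,fy=3)])
cv2.imwrite("pics/s5.png",a[:,:,::-1])
E
```

```text
t: 25.95
tool_pos: [0.5705, -0.0297, 0.2038]
orientation: [-1.566, 0.046, -0.067]
force: [-0.3, 0.6, -0.2]
opening: 0.0559
t: 26.75
tool_pos: [0.4699, 0.1417, 0.2302]
orientation: [-1.566, 0.04, -0.078]
force: [0.5, -0.3, -0.5]
opening: 0.0561
[ 0.52 -0.27 -0.48]
s neck 120 [ 0.5726 -0.0295] 0.0124 0.0921
s body 223 [ 0.5754 -0.0295] 0.034 0.062
```

View pics/s5.png

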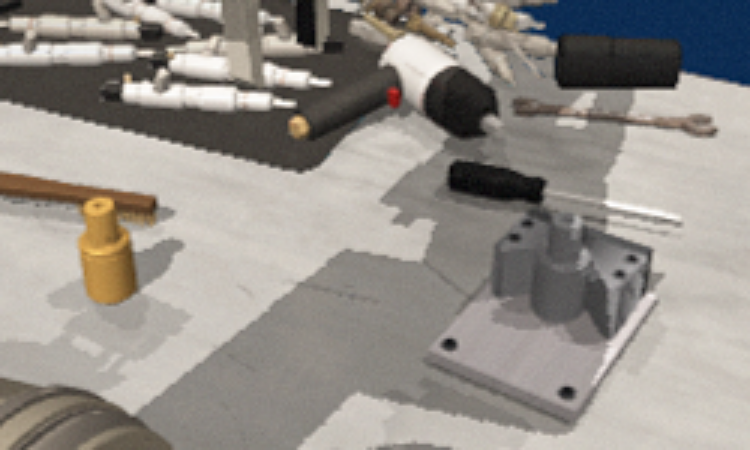

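The steel barrel stands upright in the V, at (565,265) in the crop, with its neck axis within 0.8 mm of the computed seat and its top at 92.1 mm (expected 92). The brass is at (107,250). I'll compare the brass with the first scene image and then hand in.

```bash
python3 - <<'E'
from h import *
def b(f):
    h=cv2.cvtColor(f[180:245,215:260],cv2.COLOR_RGB2HSV);m=cv2.inRange(h,(12,130,60),(30,255,255));M=cv2.moments(m,True);return M["m10"]/M["m00"],M["m01"]/M["m00"],M["m00"]
print(b(np.load("scene0.npz")["frame"]),b(cam("scene")["frame"]),readout.read_state()["t"])
print(robot.close_job())
E
```

```text
(19.27476038338658, 29.616613418530353, 626.0) (19.25679758308157, 28.97583081570997, 662.0) 26.9
the job is handed in; nothing more can be done
None
```

The steel barrel is standing upright and seated in the V, released, and the job was handed in at about 27 s, with no verdict reported.

**Grip and approach:** I gripped the steel barrel by its neck with the jaws along the push direction, set it on the deck about 50 mm short of the seat, and slid it in until it touched.

**First press:** The first press, about 14–16 N for 1.6 s, let the tool creep into a lean of roughly 1.5°. I squared it up while still pressing.

**Second press:** I then held it at about 15–16.5 N for about 1.6 s more, with a sideways force of 0.9 N or less. That puts about 11–12 N on each face, worked out from the wrist force. The faces were not measured directly.

**Last checks:**
- **Steel barrel:** its neck axis was within 0.8 mm of the seat I worked out from the camera, and its top was at 92.1 mm against 92 expected. The scene picture shows it upright in the V.
- **Brass barrel:** in the scene picture it moved 0.02 px across and 0.6 px down between first and last, with a slightly larger colour patch. I put that down to lighting and take it as unmoved. The arm hid it from the top camera, so that check failed.
- **Arm:** it is clear and touching nothing, with under 1 N at the wrist.

The tool leaned up to about 0.5° from square during the second hold, and I corrected that before release. While pressing at 15 N or so, the tool also pushed down on the barrel with about 10 N.

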